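# Lift the hollow hooded figure off the small one inside it

### The job

The hooded wooden figure on the brass base is a hollow shell that sits, a little stuck, over a smaller figure fixed to that base. Lift the shell off, leaving the small figure standing where it is on the bench, and set the shell down upright in the middle of the round cork mat, lowering it there rather than dropping it. Leave the lookalike figure on the dark wooden base alone.

Things in the scene. Friction and masses are not known exactly. Their poses are not given: they have to be found in the camera images.
- shell: Hollow hooded figure, mid-brown wood, 140 mm tall, 120-200 g, open below. Origin: centre of its lower rim, z up its axis. Robe: 62 mm across, wall 4 mm, straight to 80 mm up (hollow that far); shoulders to a dark 32 mm neck at 93-100 mm; solid round head 36 mm across, straight from 103 to 132 mm: grip it from above. At first its rim rests on the inner figure's brass base, on one axis.
- inner: Pale small figure fixed on a round brass base (76 mm across, 16 mm thick, seen all round below the shell), loose on the bench, 0.4-0.6 kg. Origin: centre of the base's underside, z up. Top of head 88 mm up. Cork strips on its 45 mm robe rub in the shell: a straight lift takes 1-3 N extra, less than its weight, for the first 30 mm; the shell clears the head after 72 mm.
- cork_mat: Round cork mat fixed on the bench, 110 mm across, 8 mm thick; origin at the centre of its underside, on the bench. Bare at the start.
- solid_figure: Lookalike, same shape and wood, but solid, on a dark wooden base (76 mm across, 16 mm thick), 156 mm tall, loose. Origin: centre of the base's underside. It, the nested pair and the mat swap places, side by side, over 110 mm between centres. A mallet, a pale block and a pot of brushes (180 mm tall) stand farther off, beyond x = 0.68 m.
Things that resemble listed ones, but are neither listed nor needed, are in the scene too. Of the things shaped like the cork_mat, the cork one is meant.

How it is judged:
By the outcome, as a careful person would: the job done as asked, in the order asked, and still so for the second after the job is handed in, with the robot touching nothing.
It also fails if it takes over 48 s, if anything falls off the work surface, if the arm or the gripper's body presses on something with over 40 N, if the wrist force passes 120 N, or if a joint passes its speed limit or range.

### The arm

A 6-joint arm with a two-finger parallel gripper is mounted at the origin on the work surface. World frame = base frame: x ahead of the robot, y to its left, z up, the work surface at z = 0. Lengths are in m, angles in rad, forces in N, time in s.
With the tool pointing down it reaches from about 0.3 to 0.85 m from the base axis. Payload 4.2 kg.
Tool frame: the origin (TCP) lies on the centre line of the jaws, within the pads' length; the fingertips stand 19 mm ahead of it and the grasp point (between the pads) is the TCP (nose_length is the distance from the TCP to the fingertips, in m); z points along the fingers, y is the line along which they close (so a half turn about z gives the same grasp; the last joint's range is limited). The gripper opens to 91 mm and grips with 3 to 60 N. Pads are 32 mm wide; open, the fingers measure 118 mm over their backs; the gripper's body (76 mm by 178 mm) begins 60 mm behind the grasp point.
Start: joints at [1.271, 0.32, 1.565, -0, 1.257, -0.02], TCP at [0.159, 0.553, 0.209] pointing down, gripper open.
Joint ranges: [-3.11, 3.11], [-0.84, 2.01], [0.21, 2.61], [-1.34, 4.49], [0.05, 2.63], [-2.56, 2.56]. Speed limits (rad/s): [2.57, 2.57, 3.14, 3.14, 3.14, 3.14].

### API

Orientations are given as a rotation vector (axis times angle).
In Python, from plant import sense, camera, hand_in, nose_length gives the robot as it stands.
- The arm moves only by the shell command python3 -m pendant 'ROWS'. ROWS is JSON, a list of rows, each an object of numbers: "dx", "dy", "dz": the shift along the tool's x, y, z in mm; "turn": the turn about the tool's z in rad; "grip": the opening, from -1 (shut) to 1 (fully open). In form: [{"dx": .., "dy": .., "dz": .., "turn": .., "grip": ..}, ...]. A call has 1 to 20 rows; each row shifts and turns the commanded pose from where the row before left it, along the tool's axes as they then stand; what a row does not reach is not made up. A row lasts 1/10 s, in which the tool goes at most 50 mm and 8.59 degrees, less where a joint would pass 70% of its speed; a pose out of reach is approached as far as the arm can. A call with a gripper value outside its range is refused whole. The fingers move at their own pace and stop on an object; the grip force is fixed at half the most. Time passes only in rows, so rows that do not move let the fingers close. It gives the time, the measured TCP pose, the force, the opening and the grip force at its end, in the units of the state.
- sense(): the state, without advancing time (a new reading comes with each control period).
- camera(name): name is "scene" or "top" or "wrist"; returns a dict with "image" (420x560x3 uint8, blue, green, red), "fov_y" (degrees; the focal length in pixels is half the picture's height over the tangent of half this angle, whatever the lens; pixels are square), "cx", "cy" (the principal point, pixels), "k1" (the pictures are not rectified: a ray, as slopes to the right and down, at radius r is drawn at 1 + k1 r^2 times it, then the intrinsics apply), "rvec" (rotation vector, rad) and "tvec" (3), from world to camera coordinates, as OpenCV has them; the wrist camera has in their place "T_tool_cam" (4x4, takes a point from camera to tool coordinates, whose origin is the TCP and whose axes are the flange's). Camera axes: x right, y down, z forward; pixel columns grow to the right and rows downward; lengths in m; the calibration is good to about 2 mm. A picture is of the moment at which its call begins: read the wrist's pose just before it. There is no depth.
- hand_in(): hands the job in; it is judged then, once.
The state is a dict: "time_s": time; "joint_pos": joint angles; "joint_velocities": joint speeds; "joint_efforts": joint torques, N m; "tool_pos": TCP position; "ee_rot": TCP orientation; "force": force on the tool from outside, world axes, zero at the start; "moment": the same for the moment, N m; "width": finger opening in m; "gripper_force": force on a finger pad.
Only numpy, scipy, OpenCV 4.12 (cv2) and the standard library are available. Lean on these libraries where they do the work, as an engineer would, in place of code of your own. Each camera call takes 0.05 s, during which the arm holds its last target. There are 200 camera calls.

## Working session

There is one attempt and no reset: what is moved stays moved. The work goes in short steps, Python scripts to look and compute and a shell command to move; the robot and the scene stay as the last step left them, time stands still between calls to the robot, and variables do not carry over. Pictures are saved under pics/ and viewed, at most 10 in all, crops included, and the job is handed in when it is done.

```bash
mkdir -p pics; cat > h.py <<'E'
import numpy as np, cv2, json
from plant import sense, camera
def snap(n,f):
    s=sense(); c=camera(n); cv2.imwrite(f'pics/{f}.png',c['image'])
    d={k:(np.array(v).tolist() if not np.isscalar(v) else v) for k,v in c.items() if k!='image'}
    d['tp']=list(map(float,s['tool_pos'])); d['rot']=list(map(float,s['ee_rot']))
    json.dump(d,open(f'pics/{f}.json','w'),default=float); return c['image']
def cam(f):
    d=json.load(open(f'pics/{f}.json')); F=210/np.tan(np.radians(d['fov_y'])/2)
    if 'rvec' in d:
        R=cv2.Rodrigues(np.array(d['rvec']))[0]; t=np.array(d['tvec']).ravel()
    else:
        T=np.eye(4);T[:3,:3]=cv2.Rodrigues(np.array(d['rot']))[0];T[:3,3]=d['tp']
        M=np.linalg.inv(T@np.array(d['T_tool_cam'])); R=M[:3,:3];t=M[:3,3]
    K=np.array([[F,0,d['cx']],[0,F,d['cy']],[0,0,1.]])
    return R,t,K,np.array([d['k1'],0,0,0,0.])
def at(f,u,v,z):
    R,t,K,D=cam(f); p=cv2.undistortPoints(np.array([[[u,v]]],float),K,D).ravel()
    r=R.T@np.array([p[0],p[1],1]); o=-R.T@t; return o+r*(z-o[2])/r[2]
def proj(f,P):
    R,t,K,D=cam(f); return cv2.projectPoints(np.array(P,float).reshape(-1,1,3),cv2.Rodrigues(R)[0],t,K,D)[0].reshape(-1,2)
E
python3 -c "
from h import *
a=snap('top','t0');b=snap('scene','s0')
cv2.imwrite('pics/t0b.png',cv2.resize(a,(800,600)))
s=sense();print(s['time_s'],s['tool_pos'],s['ee_rot'],s['width'],s['force'])
print(json.load(open('pics/t0.json')))
"
```

```text
0.1 [0.15863924 0.55217775 0.20839264] [-4.38013573e-01 -3.11064854e+00  2.58449277e-03] 0.09151031014748483 [0.74647125 0.08332656 0.58097825]
{'fov_y': 53.48520094295816, 'cx': 274.605604339257, 'cy': 210.21445235165282, 'k1': -0.11304238427964976, 'rvec': [2.2096598011166013, -2.2107020726965514, 0.03262299448032233], 'tvec': [-0.011534052505391594, 0.5162043512495031, 0.8680599930567634], 'tp': [0.1586380082087838, 0.5521584981912749, 0.2083271807951726], 'rot': [-0.4380911984418019, -3.1106099365557633, 0.0027192599691999234]}
```

View pics/t0b.png

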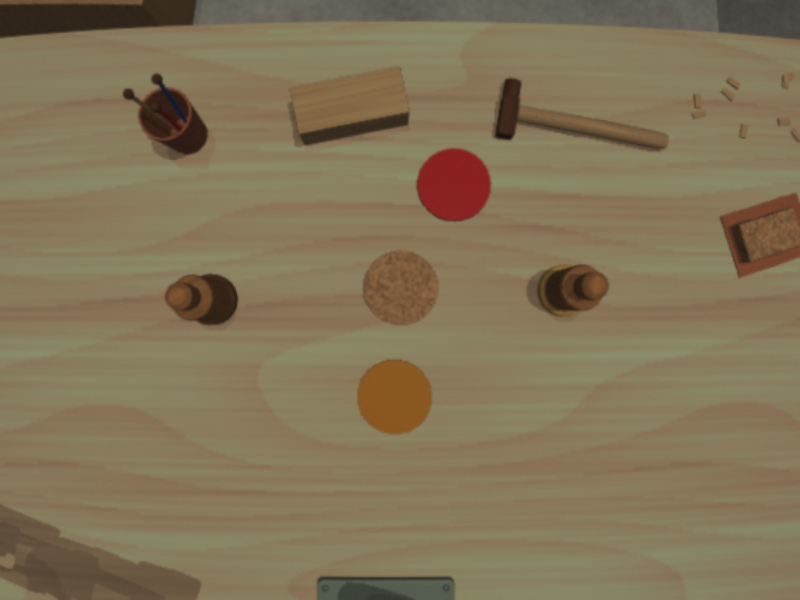

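View pics/s0.png

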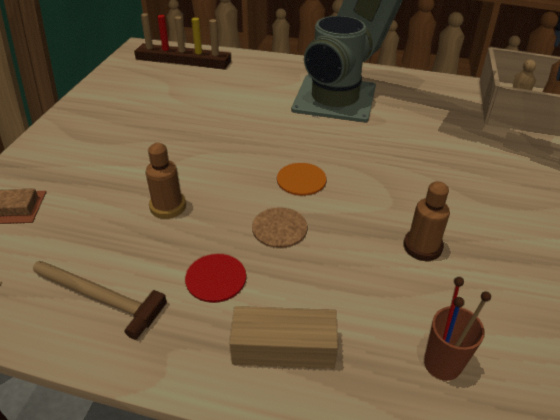

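The top view (enlarged 800x600) shows the nested pair on the right, with its head at about (594,285) and its brass base near (567,290). The cork mat is at (400,288), and the lookalike on the dark base is on the left at (205,298). The scene view agrees: brass base at (167,203), head top at (158,148), cork mat at (280,227).

```bash
python3 -c "
from h import *
k=.7
print('mat',at('t0',400.5*k,288*k,.008),'scene',at('s0',280,227,.008))
print('mat edges',at('t0',363*k,288*k,.008),at('t0',438.5*k,288*k,.008))
print('head',at('t0',594*k,285*k,.148),'scene',at('s0',158,148,.152))
print('look',at('t0',180*k,296*k,.15))
t=cv2.imread('pics/t0.png');s=cv2.imread('pics/s0.png')
a=cv2.resize(t[165:240,365:440],(400,400),interpolation=2);b=cv2.resize(s[135:225,120:210],(400,400),interpolation=2)
cv2.imwrite('pics/c0.png',np.hstack([a,b]))
"
```

```text
mat [ 0.53423256 -0.02382941  0.008     ] scene [ 0.54174318 -0.02125167  0.008     ]
mat edges [0.53425639 0.03122365 0.008     ] [ 0.53422497 -0.07967599  0.008     ]
head [ 0.53158607 -0.26361004  0.148     ] scene [ 0.5358393  -0.26012239  0.152     ]
look [0.51796488 0.2531694  0.15      ]
```

View pics/c0.png

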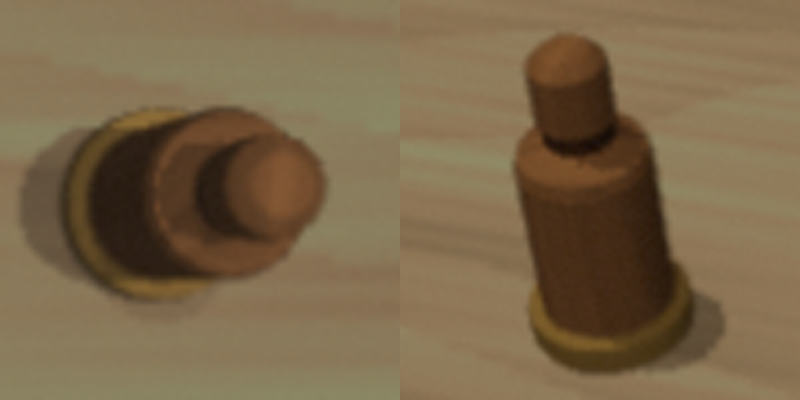

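```bash
cat >> h.py <<'E'
def delta(x,y,z):
    s=sense(); R=cv2.Rodrigues(np.array(s['ee_rot'],float))[0]
    return (R.T@(np.array([x,y,z])-s['tool_pos'])*1000).round(1), R.round(3)
E
python3 -c "
from h import *
print('head ',at('t0',416,200,.148),'scene',at('s0',120+569/4.44-90,135+75/4.44,.148))
th=np.linspace(0,2*np.pi,8,endpoint=False)
for x,y in [(.531,-.263)]:
  for r,z in((.018,.148),(.038,.016)):
    P=[(x+r*np.cos(a),y+r*np.sin(a),z) for a in th]
    print(((proj('t0',P)-[365,165])*5.333).round().tolist()); print(((proj('s0',P)-[120,135])*4.444+[400,0]).round().tolist())
print(json.load(open('pics/t0.json'))['tvec']); print(delta(.531,-.263,.26)); print(np.array(camera('wrist')['T_tool_cam']).round(3))
"
```

```text
head  [ 0.53069209 -0.2639676   0.148     ] scene [ 0.54236102 -0.25749222  0.148     ]
[[269.0, 132.0], [232.0, 148.0], [217.0, 186.0], [233.0, 224.0], [270.0, 239.0], [306.0, 224.0], [321.0, 186.0], [306.0, 148.0]]
[[551.0, 82.0], [584.0, 79.0], [608.0, 64.0], [608.0, 46.0], [586.0, 35.0], [554.0, 38.0], [530.0, 52.0], [529.0, 71.0]]
[[155.0, 106.0], [88.0, 134.0], [61.0, 203.0], [89.0, 271.0], [157.0, 299.0], [223.0, 271.0], [250.0, 203.0], [222.0, 135.0]]
[[579.0, 345.0], [643.0, 339.0], [688.0, 305.0], [688.0, 264.0], [644.0, 241.0], [583.0, 246.0], [538.0, 278.0], [535.0, 319.0]]
[-0.011534052505391594, 0.5162043512495031, 0.8680599930567634]
(array([-583. , -680.7,  -50.5]), array([[-0.961,  0.276, -0.   ],
       [ 0.276,  0.961, -0.002],
       [ 0.   , -0.002, -1.   ]]))
[[ 0.001 -0.965 -0.264  0.073]
 [ 1.     0.001 -0.001  0.001]
 [ 0.001 -0.264  0.965 -0.176]
 [ 0.     0.     0.     1.   ]]
```

```bash
python3 -m pendant '[{"dx":-22,"dy":-26,"grip":1},{"dx":-30,"dy":-35,"dz":-6,"grip":1},{"dx":-30,"dy":-35,"dz":-6,"grip":1},{"dx":-30,"dy":-35,"dz":-6,"grip":1},{"dx":-30,"dy":-35,"dz":-6,"grip":1},{"dx":-30,"dy":-35,"dz":-6,"grip":1},{"dx":-30,"dy":-35,"dz":-6,"grip":1},{"dx":-30,"dy":-35,"dz":-6,"grip":1},{"dx":-30,"dy":-35,"dz":-6,"grip":1},{"dx":-30,"dy":-35,"grip":1},{"dx":-30,"dy":-35,"grip":1},{"dx":-30,"dy":-35,"grip":1},{"dx":-30,"dy":-35,"grip":1},{"dx":-30,"dy":-35,"grip":1},{"dx":-30,"dy":-35,"grip":1},{"dx":-30,"dy":-35,"grip":1},{"dx":-30,"dy":-35,"grip":1},{"dx":-30,"dy":-35,"grip":1},{"dx":-30,"dy":-35,"grip":1},{"dx":-22,"dy":-26,"grip":1}]'
python3 -m pendant '[{"grip":1},{"grip":1},{"grip":1}]'
python3 -c "
from h import *
a=snap('wrist','w1');cv2.imwrite('pics/w1b.png',cv2.resize(a,(800,600)))
print(delta(.531,-.263,.135))
x,y=.531,-.263;th=np.linspace(0,2*np.pi,8,endpoint=False)
for r,z in((.018,.148),(.038,.016)):
    P=[(x+r*np.cos(a),y+r*np.sin(a),z) for a in th]; print((proj('w1',P)/.7).round().tolist())
"
```

```text
(array([-583. , -680.8,   74.3]), array([[-0.961,  0.276, -0.   ],
       [ 0.276,  0.961, -0.001],
       [ 0.   , -0.001, -1.   ]]))
[[-292.0, 901.0], [-287.0, 898.0], [-292.0, 890.0], [-304.0, 882.0], [-317.0, 879.0], [-322.0, 882.0], [-316.0, 890.0], [-304.0, 898.0]]
[[-152.0, 771.0], [-140.0, 762.0], [-146.0, 746.0], [-167.0, 731.0], [-190.0, 727.0], [-202.0, 736.0], [-195.0, 753.0], [-174.0, 767.0]]validation failed for argument at $[0]...
validation failed for argument at $[0]...
```

View pics/w1b.png

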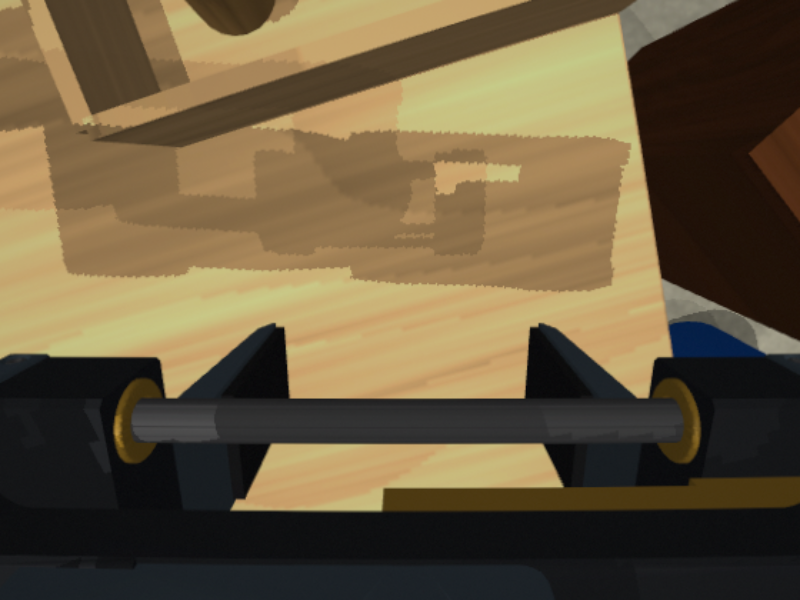

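The wrist view shows only bare bench between the fingers (tips near (280,330) and (535,330)). Both moves were refused, so the arm is still at the start. The rows seem to need every key, and I'll test that.

```bash
python3 -m pendant '[{"dx":-22,"dy":-26,"dz":0,"turn":0,"grip":1},{"dx":-30,"dy":-35,"dz":-6,"turn":0,"grip":1},{"dx":-30,"dy":-35,"dz":-6,"turn":0,"grip":1},{"dx":-30,"dy":-35,"dz":-6,"turn":0,"grip":1},{"dx":-30,"dy":-35,"dz":-6,"turn":0,"grip":1},{"dx":-30,"dy":-35,"dz":-6,"turn":0,"grip":1},{"dx":-30,"dy":-35,"dz":-6,"turn":0,"grip":1},{"dx":-30,"dy":-35,"dz":-6,"turn":0,"grip":1},{"dx":-30,"dy":-35,"dz":-6,"turn":0,"grip":1},{"dx":-30,"dy":-35,"dz":0,"turn":0,"grip":1},{"dx":-30,"dy":-35,"dz":0,"turn":0,"grip":1},{"dx":-30,"dy":-35,"dz":0,"turn":0,"grip":1},{"dx":-30,"dy":-35,"dz":0,"turn":0,"grip":1},{"dx":-30,"dy":-35,"dz":0,"turn":0,"grip":1},{"dx":-30,"dy":-35,"dz":0,"turn":0,"grip":1},{"dx":-30,"dy":-35,"dz":0,"turn":0,"grip":1},{"dx":-30,"dy":-35,"dz":0,"turn":0,"grip":1},{"dx":-30,"dy":-35,"dz":0,"turn":0,"grip":1},{"dx":-30,"dy":-35,"dz":0,"turn":0,"grip":1},{"dx":-22,"dy":-26,"dz":0,"turn":0,"grip":1}]'
python3 -m pendant '[{"dx":0,"dy":0,"dz":0,"turn":0,"grip":1},{"dx":0,"dy":0,"dz":0,"turn":0,"grip":1}]'
python3 -c "
from h import *
a=snap('wrist','w2');cv2.imwrite('pics/w2b.png',cv2.resize(a,(800,600)))
print(delta(.531,-.263,.135))
x,y=.531,-.263;th=np.linspace(0,2*np.pi,8,endpoint=False)
for r,z in((.018,.148),(.038,.016)):
    P=[(x+r*np.cos(a),y+r*np.sin(a),z) for a in th]; print((proj('w2',P)/.7).round().tolist())
"
```

```text
time_s: 2.2
tool_pos: [0.5324, -0.2668, 0.2565]
ee_rot: [-0.44, -3.11, 0.0]
force: [0.8, 0.1, -0.1]
width: 0.0912
gripper_force: 0.0
time_s: 2.4
tool_pos: [0.5314, -0.2643, 0.2563]
ee_rot: [-0.44, -3.109, -0.002]
force: [-0.3, 1.3, -0.1]
width: 0.0915
gripper_force: 0.0
(array([  0.3,   0.4, 121.7]), array([[-0.961,  0.276, -0.001],
       [ 0.276,  0.961,  0.001],
       [ 0.001,  0.001, -1.   ]]))
[[415.0, 316.0], [433.0, 302.0], [436.0, 280.0], [422.0, 263.0], [399.0, 260.0], [381.0, 274.0], [379.0, 296.0], [393.0, 313.0]]
[[419.0, 292.0], [445.0, 272.0], [449.0, 239.0], [429.0, 213.0], [395.0, 209.0], [368.0, 230.0], [365.0, 263.0], [386.0, 288.0]]
```

View pics/w2b.png

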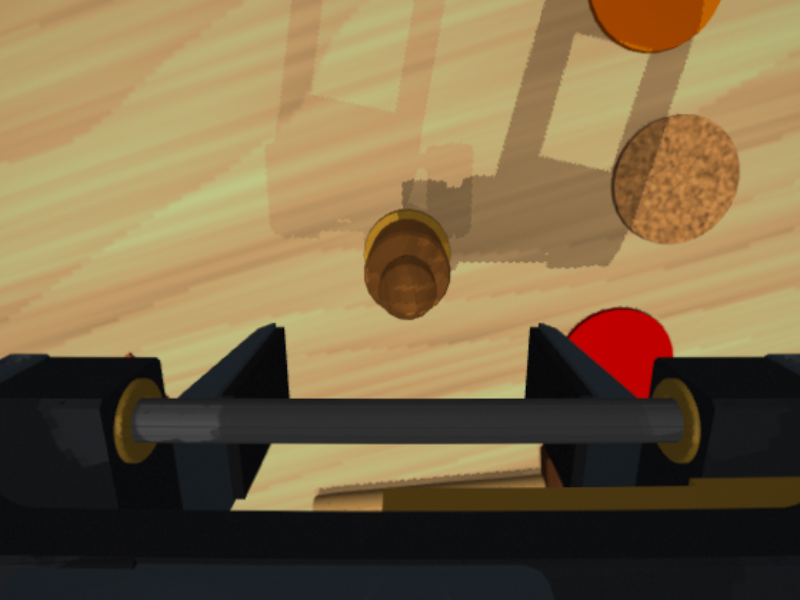

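The wrist view puts the head circle at x 379–436, y 258–318 and the base top edge at y 208. Both match the prediction within about 2 px. Descending and closing.

```bash
python3 -c "
from h import *
print('mat wrist',at('w2',676*.7,179*.7,.008))"
python3 -m pendant '[{"dx":0,"dy":0,"dz":8,"turn":0,"grip":1},{"dx":0,"dy":0,"dz":14,"turn":0,"grip":1},{"dx":0,"dy":0,"dz":14,"turn":0,"grip":1},{"dx":0,"dy":0,"dz":14,"turn":0,"grip":1},{"dx":0,"dy":0,"dz":14,"turn":0,"grip":1},{"dx":0,"dy":0,"dz":14,"turn":0,"grip":1},{"dx":0,"dy":0,"dz":14,"turn":0,"grip":1},{"dx":0,"dy":0,"dz":14,"turn":0,"grip":1},{"dx":0,"dy":0,"dz":9,"turn":0,"grip":1},{"dx":0,"dy":0,"dz":5,"turn":0,"grip":1},{"dx":0,"dy":0,"dz":0,"turn":0,"grip":1}]'
python3 -m pendant '[{"dx":0,"dy":0,"dz":0,"turn":0,"grip":-1},{"dx":0,"dy":0,"dz":0,"turn":0,"grip":-1},{"dx":0,"dy":0,"dz":0,"turn":0,"grip":-1},{"dx":0,"dy":0,"dz":0,"turn":0,"grip":-1},{"dx":0,"dy":0,"dz":0,"turn":0,"grip":-1},{"dx":0,"dy":0,"dz":0,"turn":0,"grip":-1},{"dx":0,"dy":0,"dz":0,"turn":0,"grip":-1},{"dx":0,"dy":0,"dz":0,"turn":0,"grip":-1},{"dx":0,"dy":0,"dz":0,"turn":0,"grip":-1},{"dx":0,"dy":0,"dz":0,"turn":0,"grip":-1},{"dx":0,"dy":0,"dz":0,"turn":0,"grip":-1},{"dx":0,"dy":0,"dz":0,"turn":0,"grip":-1}]'
```

```text
mat wrist [ 0.53566342 -0.02340011  0.008     ]
time_s: 3.55
tool_pos: [0.5314, -0.2635, 0.1367]
ee_rot: [-0.437, -3.11, -0.001]
force: [-0.1, 0.3, -0.4]
width: 0.091
gripper_force: 0.0
time_s: 4.75
tool_pos: [0.5317, -0.2642, 0.1371]
ee_rot: [0.438, 3.111, -0.0]
force: [-0.1, -0.5, -0.4]
width: 0.0336
gripper_force: 30.0
```

```bash
python3 -m pendant '[{"dx":0,"dy":0,"dz":0,"turn":0,"grip":-1},{"dx":0,"dy":0,"dz":0,"turn":0,"grip":-1}]'
python3 -m pendant '[{"dx":0,"dy":0,"dz":-1,"turn":0,"grip":-1},{"dx":0,"dy":0,"dz":-2,"turn":0,"grip":-1},{"dx":0,"dy":0,"dz":-2,"turn":0,"grip":-1},{"dx":0,"dy":0,"dz":-2,"turn":0,"grip":-1},{"dx":0,"dy":0,"dz":-3,"turn":0,"grip":-1}]'
```

```text
time_s: 4.95
tool_pos: [0.5318, -0.2642, 0.1371]
ee_rot: [0.438, 3.111, -0.0]
force: [-0.6, -0.3, -0.2]
width: 0.0334
gripper_force: 30.0
time_s: 5.45
tool_pos: [0.5316, -0.2639, 0.147]
ee_rot: [-0.438, -3.11, -0.001]
force: [0.8, -0.1, -4.7]
width: 0.0336
gripper_force: 30.0
```

```bash
python3 -m pendant '[{"dx":0,"dy":0,"dz":-3,"turn":0,"grip":-1},{"dx":0,"dy":0,"dz":-3,"turn":0,"grip":-1},{"dx":0,"dy":0,"dz":-3,"turn":0,"grip":-1},{"dx":0,"dy":0,"dz":-3,"turn":0,"grip":-1},{"dx":0,"dy":0,"dz":-3,"turn":0,"grip":-1},{"dx":0,"dy":0,"dz":-3,"turn":0,"grip":-1},{"dx":0,"dy":0,"dz":-3,"turn":0,"grip":-1},{"dx":0,"dy":0,"dz":-3,"turn":0,"grip":-1},{"dx":0,"dy":0,"dz":-3,"turn":0,"grip":-1},{"dx":0,"dy":0,"dz":-3,"turn":0,"grip":-1}]'
python3 -c "
from h import *
a=snap('scene','s1')
cv2.imwrite('pics/s1c.png',cv2.resize(a[90:230,100:290],(760,560)))"
```

```text
time_s: 6.45
tool_pos: [0.5318, -0.2641, 0.1776]
ee_rot: [0.438, 3.11, 0.0]
force: [0.6, -0.2, -0.7]
width: 0.0337
gripper_force: 30.0
```

View pics/s1c.png

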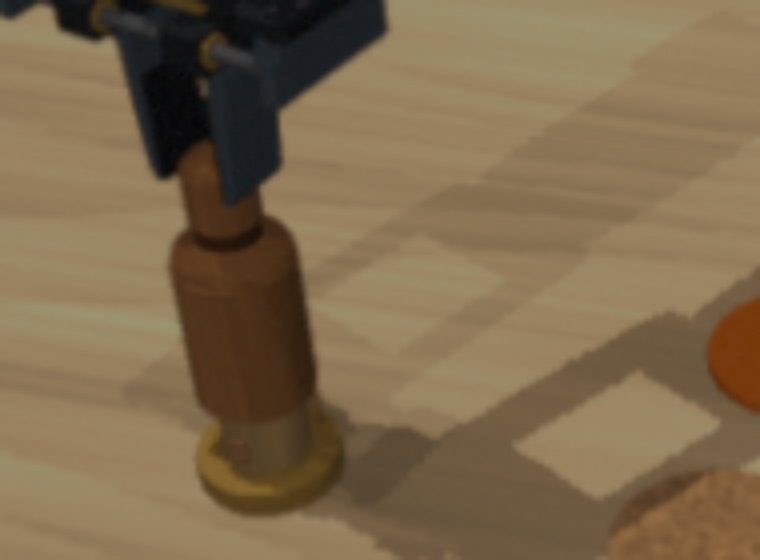

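The crop shows the pale inner figure below the shell at about (270,440). The brass base is still on the bench, so the shell is coming off cleanly. I'll keep lifting clear, then carry it to the mat.

```bash
python3 -m pendant '[{"dx":0,"dy":0,"dz":-5,"turn":0,"grip":-1},{"dx":0,"dy":0,"dz":-6,"turn":0,"grip":-1},{"dx":0,"dy":0,"dz":-6,"turn":0,"grip":-1},{"dx":0,"dy":0,"dz":-6,"turn":0,"grip":-1},{"dx":0,"dy":0,"dz":-6,"turn":0,"grip":-1},{"dx":0,"dy":0,"dz":-6,"turn":0,"grip":-1},{"dx":0,"dy":0,"dz":-6,"turn":0,"grip":-1},{"dx":0,"dy":0,"dz":-6,"turn":0,"grip":-1},{"dx":0,"dy":0,"dz":-6,"turn":0,"grip":-1},{"dx":0,"dy":0,"dz":-6,"turn":0,"grip":-1},{"dx":0,"dy":0,"dz":-6,"turn":0,"grip":-1},{"dx":0,"dy":0,"dz":0,"turn":0,"grip":-1}]'
python3 -m pendant '[{"dx":2,"dy":8,"dz":0,"turn":0,"grip":-1},{"dx":5,"dy":18,"dz":0,"turn":0,"grip":-1},{"dx":5,"dy":18,"dz":0,"turn":0,"grip":-1},{"dx":5,"dy":18,"dz":0,"turn":0,"grip":-1},{"dx":5,"dy":18,"dz":0,"turn":0,"grip":-1},{"dx":5,"dy":18,"dz":0,"turn":0,"grip":-1},{"dx":5,"dy":18,"dz":0,"turn":0,"grip":-1},{"dx":5,"dy":18,"dz":0,"turn":0,"grip":-1},{"dx":5,"dy":18,"dz":0,"turn":0,"grip":-1},{"dx":5,"dy":18,"dz":0,"turn":0,"grip":-1},{"dx":5,"dy":18,"dz":0,"turn":0,"grip":-1},{"dx":5,"dy":18,"dz":0,"turn":0,"grip":-1},{"dx":5,"dy":18,"dz":0,"turn":0,"grip":-1},{"dx":0,"dy":8,"dz":0,"turn":0,"grip":-1},{"dx":0,"dy":0,"dz":0,"turn":0,"grip":-1},{"dx":0,"dy":0,"dz":0,"turn":0,"grip":-1}]'
python3 -c "
from h import *
a=snap('top','t2');b=snap('scene','s2')
print(delta(.5355,-.0235,.13))
cv2.imwrite('pics/c2.png',np.hstack([cv2.resize(a[130:270,230:430],(400,280)),cv2.resize(b[90:270,120:320],(400,360))[:280]]) if 0 else cv2.resize(b[60:260,110:380],(800,593)))"
```

```text
time_s: 7.7
tool_pos: [0.5322, -0.2643, 0.2432]
ee_rot: [0.438, 3.109, -0.001]
force: [-0.4, -1.7, -1.8]
width: 0.0341
gripper_force: 30.0
time_s: 9.3
tool_pos: [0.5361, -0.0239, 0.2421]
ee_rot: [-0.437, -3.111, 0.001]
force: [-0.2, -0.6, -1.6]
width: 0.0335
gripper_force: 30.0
(array([  0.9,   0.8, 112.1]), array([[-0.961,  0.277, -0.   ],
       [ 0.277,  0.961, -0.   ],
       [ 0.   , -0.   , -1.   ]]))
```

View pics/c2.png

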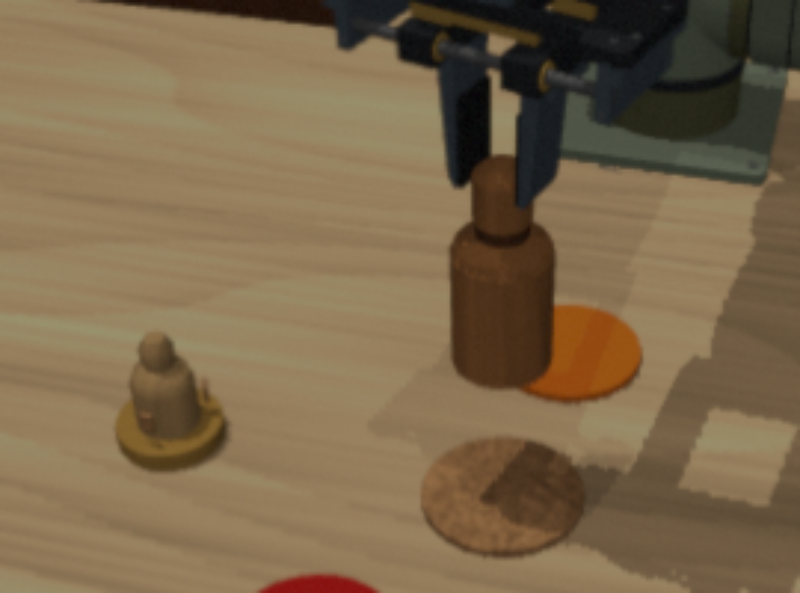

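```bash
python3 -c "
from h import *
th=np.linspace(0,2*np.pi,72)
for z in (.101,.111,.121):
    q=proj('s2',[(.536+.031*np.cos(a),-.024+.031*np.sin(a),z) for a in th]); q=(q-[110,60])*[800/270,593/200]
    print(z,'rim bottom',q[q[:,1].argmax()].round(),'x',q[:,0].min().round(),q[:,0].max().round())
"
```

```text
0.101 rim bottom [503. 414.] x 453.0 552.0
0.111 rim bottom [503. 401.] x 452.0 552.0
0.121 rim bottom [503. 389.] x 452.0 553.0
```

The view shows the shell upright over the cork mat, with its rim bottom at about (502,385). That matches the no-slip prediction (503,389). The pale figure is standing on its brass base at (170,400). Lowering about 113 mm, with the last part slow.

```bash
python3 -m pendant '[{"dx":0.5,"dy":0.5,"dz":6,"turn":0,"grip":-1},{"dx":0,"dy":0,"dz":8,"turn":0,"grip":-1},{"dx":0,"dy":0,"dz":8,"turn":0,"grip":-1},{"dx":0,"dy":0,"dz":8,"turn":0,"grip":-1},{"dx":0,"dy":0,"dz":8,"turn":0,"grip":-1},{"dx":0,"dy":0,"dz":8,"turn":0,"grip":-1},{"dx":0,"dy":0,"dz":8,"turn":0,"grip":-1},{"dx":0,"dy":0,"dz":8,"turn":0,"grip":-1},{"dx":0,"dy":0,"dz":8,"turn":0,"grip":-1},{"dx":0,"dy":0,"dz":8,"turn":0,"grip":-1},{"dx":0,"dy":0,"dz":8,"turn":0,"grip":-1},{"dx":0,"dy":0,"dz":8,"turn":0,"grip":-1},{"dx":0,"dy":0,"dz":6,"turn":0,"grip":-1},{"dx":0,"dy":0,"dz":4,"turn":0,"grip":-1},{"dx":0,"dy":0,"dz":2,"turn":0,"grip":-1},{"dx":0,"dy":0,"dz":0,"turn":0,"grip":-1},{"dx":0,"dy":0,"dz":0,"turn":0,"grip":-1}]'
python3 -m pendant '[{"dx":0,"dy":0,"dz":1,"turn":0,"grip":-1},{"dx":0,"dy":0,"dz":1,"turn":0,"grip":-1},{"dx":0,"dy":0,"dz":1,"turn":0,"grip":-1},{"dx":0,"dy":0,"dz":0,"turn":0,"grip":-1}]'
```

```text
time_s: 11.1
tool_pos: [0.5361, -0.0234, 0.1364]
ee_rot: [0.438, 3.11, 0.0]
force: [-0.0, 0.1, -1.0]
width: 0.0341
gripper_force: 30.0
time_s: 11.5
tool_pos: [0.5358, -0.0234, 0.133]
ee_rot: [-0.438, -3.111, -0.0]
force: [-0.5, 0.1, -1.2]
width: 0.0336
gripper_force: 30.0
```

Not in contact yet, so I'll go down in 1 mm steps and watch the force.

```bash
python3 -m pendant '[{"dx":0,"dy":0,"dz":1,"turn":0,"grip":-1},{"dx":0,"dy":0,"dz":1,"turn":0,"grip":-1},{"dx":0,"dy":0,"dz":0,"turn":0,"grip":-1}]'
python3 -m pendant '[{"dx":0,"dy":0,"dz":1,"turn":0,"grip":-1},{"dx":0,"dy":0,"dz":0,"turn":0,"grip":-1},{"dx":0,"dy":0,"dz":0,"turn":0,"grip":-1}]'
```

```text
time_s: 11.8
tool_pos: [0.5357, -0.0234, 0.1309]
ee_rot: [-0.438, -3.111, -0.0]
force: [-0.8, -1.0, -2.2]
width: 0.034
gripper_force: 30.0
time_s: 12.1
tool_pos: [0.5358, -0.0234, 0.1301]
ee_rot: [-0.438, -3.111, -0.0]
force: [-0.2, -0.7, -1.3]
width: 0.0336
gripper_force: 30.0
```

```bash
for i in 1; do python3 -m pendant '[{"dx":0,"dy":0,"dz":0.5,"turn":0,"grip":-1},{"dx":0,"dy":0,"dz":0.5,"turn":0,"grip":-1},{"dx":0,"dy":0,"dz":0,"turn":0,"grip":-1}]'; done
python3 -c "
from h import *
print(sense()['force'])"
```

```text
time_s: 12.4
tool_pos: [0.5359, -0.0234, 0.1291]
ee_rot: [0.438, 3.111, 0.0]
force: [0.7, -0.2, 0.1]
width: 0.0335
gripper_force: 30.0
[ 0.73957049 -0.19523503  0.06357617]
```

```bash
python3 -m pendant '[{"dx":0,"dy":0,"dz":0.5,"turn":0,"grip":-1},{"dx":0,"dy":0,"dz":0,"turn":0,"grip":-1},{"dx":0,"dy":0,"dz":0,"turn":0,"grip":-1}]'
```

```text
time_s: 12.7
tool_pos: [0.5361, -0.0234, 0.1291]
ee_rot: [0.438, 3.11, 0.0]
force: [-1.0, 0.2, 3.2]
width: 0.0338
gripper_force: 30.0
```

In contact at +3 N, and the height agrees with the rim sitting on the mat. Releasing and then lifting straight up.

```bash
python3 -m pendant '[{"dx":0,"dy":0,"dz":0,"turn":0,"grip":-0.2},{"dx":0,"dy":0,"dz":0,"turn":0,"grip":-0.1},{"dx":0,"dy":0,"dz":0,"turn":0,"grip":0.2},{"dx":0,"dy":0,"dz":0,"turn":0,"grip":0.5},{"dx":0,"dy":0,"dz":0,"turn":0,"grip":1},{"dx":0,"dy":0,"dz":0,"turn":0,"grip":1},{"dx":0,"dy":0,"dz":0,"turn":0,"grip":1},{"dx":0,"dy":0,"dz":0,"turn":0,"grip":1},{"dx":0,"dy":0,"dz":0,"turn":0,"grip":1},{"dx":0,"dy":0,"dz":0,"turn":0,"grip":1}]'
python3 -m pendant '[{"dx":0,"dy":0,"dz":-3,"turn":0,"grip":1},{"dx":0,"dy":0,"dz":-8,"turn":0,"grip":1},{"dx":0,"dy":0,"dz":-12,"turn":0,"grip":1},{"dx":0,"dy":0,"dz":-15,"turn":0,"grip":1},{"dx":0,"dy":0,"dz":-15,"turn":0,"grip":1},{"dx":0,"dy":0,"dz":-15,"turn":0,"grip":1},{"dx":0,"dy":0,"dz":-15,"turn":0,"grip":1},{"dx":0,"dy":0,"dz":-15,"turn":0,"grip":1},{"dx":0,"dy":0,"dz":-10,"turn":0,"grip":1},{"dx":0,"dy":0,"dz":0,"turn":0,"grip":1},{"dx":0,"dy":0,"dz":0,"turn":0,"grip":1}]'
python3 -c "
from h import *
b=snap('scene','s3');cv2.imwrite('pics/c3.png',cv2.resize(b[60:260,110:380],(800,593)))
th=np.linspace(0,2*np.pi,72)
for r,z in((.031,.008),(.055,.008)):
    q=(proj('s3',[(.5358+r*np.cos(a),-.0234+r*np.sin(a),z) for a in th])-[110,60])*[800/270,593/200]; print(q.min(0),q.max(0))"
```

```text
time_s: 13.7
tool_pos: [0.5359, -0.0234, 0.1287]
ee_rot: [0.438, 3.111, 0.0]
force: [-0.6, -0.3, -0.2]
width: 0.0914
gripper_force: 0.0
time_s: 14.8
tool_pos: [0.5357, -0.0234, 0.2367]
ee_rot: [0.438, 3.111, 0.0]
force: [-0.9, 0.7, 0.4]
width: 0.0912
gripper_force: 0.0
[456.27823434 457.11147349] [549.18973285 521.55215896]
[420.31278352 433.69989732] [585.18410605 548.1469662 ]
```

View pics/c3.png

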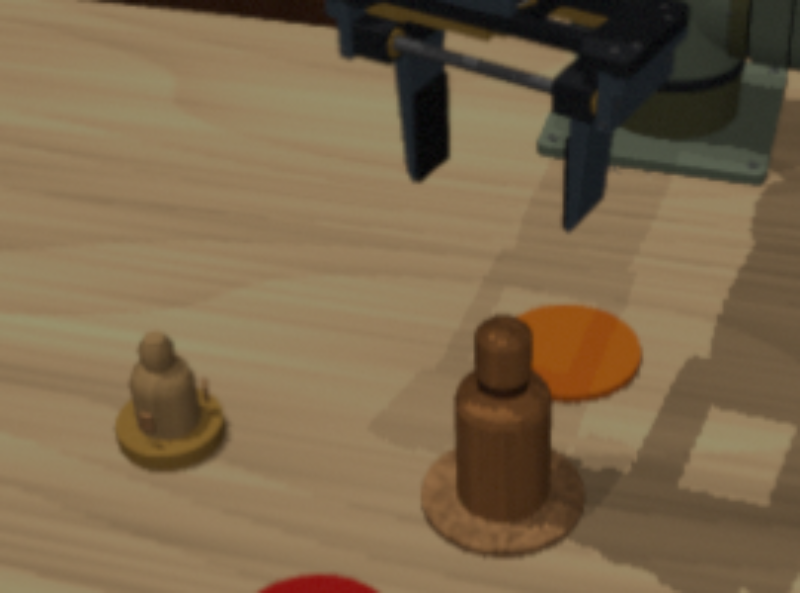

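The shell stands upright and centred on the cork mat: robe x 457–551 and bottom about 521, mat x 421–584. The small figure hasn't moved and the gripper is clear of everything.

```bash
python3 -c "
from plant import hand_in; print(hand_in())"
```

```text
the job is handed in; nothing more can be done
None
```

The shell is off the small figure and stands upright in the middle of the cork mat, the small figure is still on its brass base where it was, I left the lookalike alone, and the job is handed in at about 15 s of the 48 s allowed.

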